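# Hang the parts cup on the order tote and fill it

### The arm

A 6-joint arm with a two-finger parallel gripper is mounted at the origin on the work surface. World frame = base frame: x ahead of the robot, y to its left, z up, the work surface at z = 0. Lengths are in mm, angles in rad, forces in N, time in s.
With the tool pointing down it reaches from about 250 to 775 mm from the base axis. Payload 8.9 kg.
Tool frame: the origin (TCP) lies midway between the tips of the shut fingers; the grasp point (between the pads) lies 19 mm behind it; z points along the fingers, y is the direction in which the jaws open and shut (so a half turn about z gives the same grasp; the last joint's range is limited). The gripper opens to 85 mm and grips with 20 to 120 N. Pads are 22 mm wide; open, the fingers measure 114 mm over their backs; the gripper's body (76 mm by 85 mm) begins 54 mm behind the grasp point. The pads swing forward as they close: fully open they stand 13 mm farther back than shut.
Start: joints at [1.193, 0.291, -0.153, 1.127, 0, 1.431], TCP at [124.176, 510.102, 231.305] pointing down, gripper open.
Joint ranges: [-2.52, 2.52], [-0.91, 1.74], [-1.3, 1.37], [-1.96, 2.02], [-1.52, 1.47], [-3.14, 3.14]. Speed limits (rad/s): [2.22, 2.22, 2.79, 3.14, 3.14, 3.14].

### API

Orientations are given as a unit quaternion [x, y, z, w].
In Python, from rig import readout, vision, bot, models gives the robot as it stands.
- The arm moves only by the tool drive_tool, never from a script. Its argument "targets" is one flat list of numbers, 5 for each row, row after row: the shift along the world's x, y, z in m, then the turn about the world's z in degrees, then the opening, from 0 (shut) to 1 (fully open). In form: [tx, ty, tz, turn, hand, tx, ty, tz, turn, hand, ...]. A call has 1 to 10 rows; each row is the pose to reach, as a shift and turn from the pose measured when the call began; what a row does not reach only later rows make up. A row lasts 1/8 s, in which the tool goes at most 62.5 mm and 10.7 degrees, less where a joint would pass 70% of its speed; a pose out of reach is approached as far as the arm can. A call with a gripper value outside its range is refused whole. The fingers move at their own pace and stop on an object; "force" is the grip in N (left out, the last holds). Time passes only in rows, so rows that repeat a pose let the fingers close. It gives the time, the measured TCP pose, the force and the opening at its end, in the units of the state.
- readout.get_obs(): the state, without advancing time (a new reading comes with each control period).
- vision.read_camera(name): name is "scene" or "top" or "wrist"; returns a dict with "pixels" (480x640x3 uint8, red, green, blue), "vfov" (degrees; the focal length in pixels is half the picture's height over the tangent of half this angle, whatever the lens; pixels are square), "cx", "cy" (the principal point, pixels), "dist_coeffs" ([k1, k2, p1, p2, k3] as OpenCV has them; the pictures are not rectified), "T" (4x4, takes a point from camera to world coordinates). Camera axes: x right, y down, z forward; pixel columns grow to the right and rows downward; lengths in mm; the calibration is good to about 2 mm. A picture is of the moment at which its call begins. There is no depth.
- bot.hand_in(): hands the job in, once; it reports no verdict.
Trained networks look in the newest picture that a camera, given by its name, has taken for a name from the list of things; names that differ only in an ending like _2 or _b are one class to them, and where a whole thing is asked for, a point or a joint stands for the part that bears it (a point fixed in the world has none). Each returns a list of dicts, best first, with "p" (0 to 1); they miss things now and then, are a little off and sometimes report something else, mostly with a low value. They report only what shows in the picture. A call takes as long as a camera call. They do not tell look-alikes from the thing itself.
- models.silhouettes(camera, query): "mask" (480x640 bool, what is visible of it) and "extent" ([left, top, right, bottom] in pixels, round what is visible of it).
The state is a dict: "time": time; "joints": joint angles; "qvel": joint speeds; "joint_torque": joint torques, N m; "position": TCP position; "orientation": TCP orientation; "ft_force": force on the tool from outside, world axes, zero at the start; "torque": the same for the moment, N m; "opening": finger opening in mm.
Only numpy, scipy, OpenCV 4.12 (cv2) and the standard library are available. Lean on these libraries where they do the work, as an engineer would, in place of code of your own. Each camera call takes 0.05 s, during which the arm holds its last target.

### The job

Make up the blue order tote: hang the empty yellow parts cup by its own hook over the tote's rim, in the gap between the two grey cups already hanging there, and put the steel spindle extension into the yellow cup. It does not matter which you do first; at the end the cup must hang freely from its hook with the extension in it. Leave everything else where it is.

Things in the scene. Friction and masses are not known exactly. Their poses are not given: they have to be found in the camera images.
- tote_rim (a point): Fixed blue open tote, 400 x 300 mm, 170 high, straight 6 mm walls, yaw up to 0.2 rad. Point: middle (lengthwise and across its thickness) of the top edge of the 400 mm wall that faces the bench's middle (robot's right). x along that rim, +y into the tote, z up. Contents are at least 30 mm inside this rim, below it but for a carton rising 11 mm above it.
- cup_mid (a point): Empty yellow steel cup, loose, about 0.17 kg: open box 60 wide (x) x 66 (y) x 88 mm high, walls and floor 3 mm, standing upright. Point: its centre, 44 mm above its underside; z up, hook on its +y side. When hung, the cup is outside the tote, its +y pointing into the tote; it starts at a yaw within 1.7 rad of that. Well gripped by its two 60 mm sides (along x).
- cup_hook (a point): Middle of the underside of the yellow cup's hook, where the rim bears: 40 mm (+y) and 51 mm up from cup_mid; axes as the cup. The 50 mm wide strap is 3 mm thick. The slot between back wall and downturned tail is 14 mm wide in y, centred here; the tail hangs 30 mm below this point and flares at its tip away from the cup (to 17 mm from this point).
- cup: The yellow cup as a whole; its origin is the centre of its underside, axes as cup_mid.
- cup_a_mid (a point): Grey cup, same outer size as the yellow one (60 mm along the rim), loose, already hanging on this rim, nearer the robot; holds nuts. Point: its centre, 51 mm below the rim; x along the rim away from the robot, +y into the tote; its top is 3 mm above the rim.
- cup_b_mid (a point): The second grey cup, hanging farther from the robot on the same rim, holds brass pins that do not rise above it. Point and axes as cup_a_mid. Clear gap between the two grey cups: 128 to 145 mm.
- extension_mid (a point): Steel spindle extension for a grinder, loose: a plain round bar 24 mm in diameter and 105 mm tall, about 0.19 kg, standing on end on the bench. This point is its centre, 52.5 mm above its foot; z along its axis.
- extension: The spindle extension as a whole; origin at the centre of its foot.
- discs_mid (a point): Bystander, loose: stack of blue sanding discs, 125 mm diameter, 44 mm high; its centre.
- roll_mid (a point): Bystander, loose: yellow roll of abrasive paper standing on end, 108 mm diameter, 95 mm high; its centre.
- carton_mid (a point): Bystander, loose: small brown carton 95 (x) x 62 (y) x 70 mm high; its centre.
- can_mid (a point): Bystander, loose: green and white spray can with a black cap, 54 mm diameter, 150 mm high, standing; its centre.
- pad_mid (a point): Bystander, loose: black rubber backing pad 75 mm diameter, 36 mm high with its steel spigot; its centre.
There are look-alikes about, which are no part of the job. What is shaped like the part that bears cup_b_mid but purple is not meant.

How it is judged (in metres and radians):
At the end, for the whole second after the job is handed in: Yellow cup hangs between the grey cups: hook underside within 4 mm of rim height and 10 mm of its middle line, cup outside the tote, leaning and turned under 0.2 rad; extension inside it (centre 30 mm below to 35 above the cup's); both at rest; all else within 30 mm of its start (z of cup_hook in the frame of tote_rim between -0.004 and 0.004 m and y of cup_hook in the frame of tote_rim between -0.01 and 0.01 m and y of cup_mid in the frame of tote_rim below -0.02 m and angle between cup_mid's own z axis and vertical below 0.2 rad and angle between the x axis of cup_mid and the x axis of tote_rim, either way round below 0.2 rad and x of cup_mid in the frame of cup_a_mid above 0.06 m and x of cup_mid in the frame of cup_b_mid below -0.06 m and x of extension_mid in the frame of cup_mid between -0.03 and 0.03 m and y of extension_mid in the frame of cup_mid between -0.033 and 0.033 m and z of extension_mid in the frame of cup_mid between -0.03 and 0.035 m and linear speed of each of cup, extension below 0.02 m/s and distance of each of discs_mid, roll_mid, carton_mid, can_mid, pad_mid, cup_a_mid, cup_b_mid from where it was at the start of the episode below 0.03 m); the robot touches nothing.
It fails at once if a bystander or a grey cup is shifted by more than 30 mm (distance of any of discs_mid, roll_mid, carton_mid, can_mid, pad_mid, cup_a_mid, cup_b_mid from where it was at the start of the episode above 0.03 m).
It also fails if it takes over 69 s, if anything falls off the work surface, if the arm or the gripper's body presses on something with over 40 N, if the wrist force passes 120 N, or if a joint passes its speed limit or range.

## Working session

There is one attempt and no reset: what is moved stays moved. The work goes in short steps, Python scripts to look and compute and a tool call to move; the robot and the scene stay as the last step left them, time stands still between calls to the robot, and variables do not carry over. Pictures are saved under pics/ and viewed, and the job is handed in when it is done.

Besides the shell and the picture viewer there is one more tool, called after "Call:" as a command line: name --argument value ..., lists and objects as JSON in quotes. drive_tool: Moves the arm, as the interface text tells. Its arguments: {"type":"object","properties":{"targets":{"type":"array"},"force":{"type":"number"}},"required":["targets"]}

```bash
mkdir -p pics; ls; cat > h.py <<'E'
import numpy as np, cv2
from rig import readout, vision, bot, models
def cam(n):
    c=vision.read_camera(n); h=c["pixels"].shape[0]
    f=h/2/np.tan(np.radians(c["vfov"])/2)
    c["K"]=np.array([[f,0,c["cx"]],[0,f,c["cy"]],[0,0,1]]); c["D"]=np.array(c["dist_coeffs"],float); c["T"]=np.array(c["T"]); return c
def ray(c,uv):
    p=cv2.undistortPoints(np.array(uv,float).reshape(-1,1,2),c["K"],c["D"]).reshape(-1,2)
    d=np.c_[p,np.ones(len(p))]@c["T"][:3,:3].T
    return c["T"][:3,3],d
def onz(c,uv,z):
    o,d=ray(c,uv); return o+d*((z-o[2])/d[:,2])[:,None]
def proj(c,P):
    Ti=np.linalg.inv(c["T"]); r=cv2.Rodrigues(Ti[:3,:3])[0]
    return cv2.projectPoints(np.array(P,float).reshape(-1,1,3),r,Ti[:3,3],c["K"],c["D"])[0].reshape(-1,2)
def save(c,n,box=None,s=1):
    im=c["pixels"][:,:,::-1]
    if box: im=im[box[1]:box[3],box[0]:box[2]]
    if s!=1: im=cv2.resize(im,None,fx=s,fy=s,interpolation=cv2.INTER_CUBIC)
    cv2.imwrite("pics/"+n,im)
E
python3 - <<'E'
from h import *
np.set_printoptions(precision=1,suppress=True)
for n in ["scene","top","wrist"]:
    c=cam(n); save(c,n+"0.png"); print(n,c["T"],c["K"][0,0],c["D"])
    for q in ["tote_rim","cup","cup_a_mid","extension"]:
        try:
            for r in models.silhouettes(n,q)[:5]: print(q,round(r["p"],2),r["extent"],r["mask"].sum())
        except Exception as e: print(q,e)
print(readout.get_obs())
E
```

```text
pics
scene [[   0.7    0.6   -0.5 1039.3]
 [   0.8   -0.5    0.4 -489.4]
 [  -0.    -0.6   -0.8  911.1]
 [   0.     0.     0.     1. ]] 504.13492290996106 [0. 0. 0. 0. 0.]
tote_rim 0.59 [341.5, 60.7, 576.5, 262.5] 23923
cup 0.63 [194.2, 251.7, 242.9, 312.3] 2020
cup_a_mid 0.8 [339.5, 122.6, 386.2, 184.1] 1789
extension 0.63 [318.1, 252.0, 331.1, 287.2] 409
top [[   0.    -1.     0.1  464.1]
 [  -1.    -0.    -0.  -103.3]
 [   0.    -0.1   -1.  1073.5]
 [   0.     0.     0.     1. ]] 455.7718250341625 [-0.1  0.   0.   0.   0. ]
tote_rim 0.71 [34.7, 137.1, 199.9, 338.6] 29828
cup 0.78 [370.6, 268.0, 414.0, 297.3] 1122
cup_a_mid 0.82 [171.1, 273.5, 218.3, 308.0] 1415
extension 0.65 [307.7, 223.1, 320.0, 240.9] 167
wrist [[  0.2   0.9   0.3  47.3]
 [  1.   -0.2  -0.1 529.6]
 [ -0.    0.3  -1.  374.9]
 [  0.    0.    0.    1. ]] 359.97197217228864 [-0.1  0.   0.   0.   0. ]
tote_rim 0.81 [110.8, 404.0, 343.2, 479.5] 2373
{'time': 0.75, 'joints': array([ 1.2,  0.3, -0.2,  1.1,  0. ,  1.4]), 'qvel': array([ 0., -0., -0., -0., -0., -0.]), 'joint_torque': array([ -0. , -53.7,  33.2,   0. ,  -0. ,  -0. ]), 'position': array([124.1, 510.1, 231.3]), 'orientation': array([ 0.1,  1. , -0. , -0. ]), 'ft_force': array([0.2, 0.1, 0.3]), 'torque': array([0. , 0.1, 0. ]), 'opening': 85.44297924385218}
```

View pics/scene0.png

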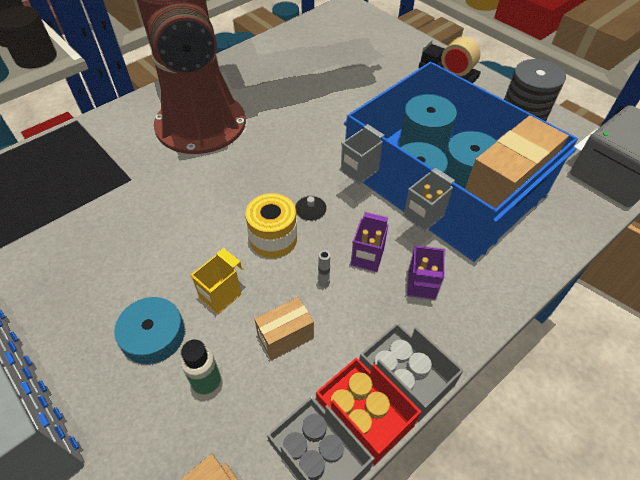

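View pics/top0.png

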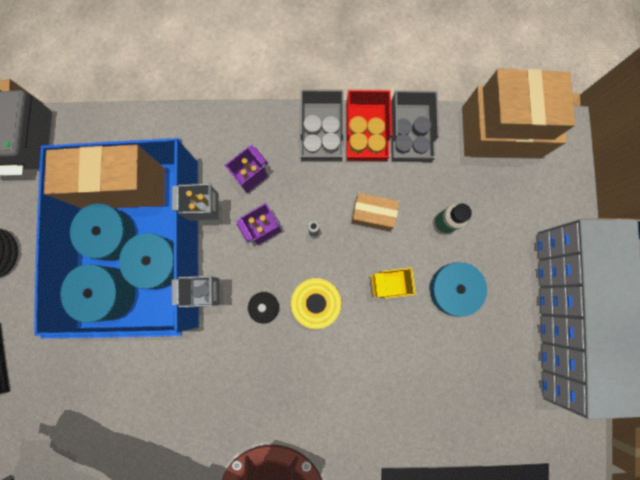

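View pics/wrist0.png

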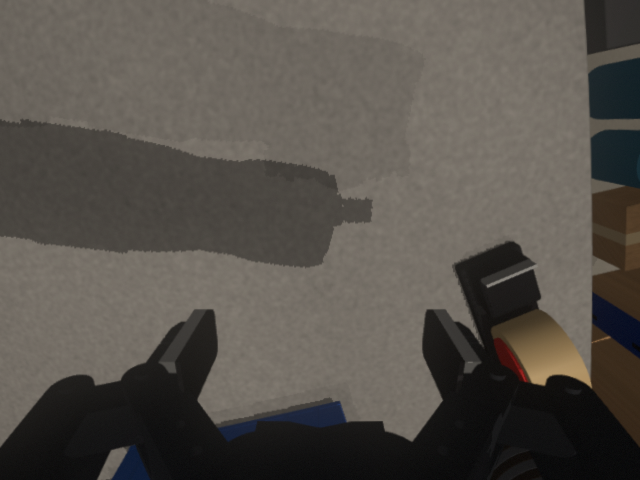

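The yellow cup is at scene (217,280) / top (393,284), and the extension at scene (324,268) / top (313,229). Look-alikes for the cup are the grey cups at scene (362,153) and (430,198), the purple cups at (369,240) and (427,270), and the yellow roll at (271,222). For the extension they are the pad spigot at (311,203) and the brass pins. I choose the empty yellow cup and the standing steel bar.

```bash
python3 - <<'E'
from h import *
a=cam("scene");b=cam("top")
def cr(c,x,y,w,h,s): return cv2.resize(c["pixels"][y:y+h,x:x+w,::-1],(w*s,h*s),interpolation=cv2.INTER_CUBIC)
A=np.hstack([cr(a,185,235,80,80,5),cr(b,360,250,80,80,5)])
B=np.hstack([cr(a,300,245,40,40,5),cr(b,300,215,40,40,5)])
B=cv2.copyMakeBorder(B,0,0,0,A.shape[1]-B.shape[1],0)
cv2.imwrite("pics/cr1.png",np.vstack([A,B]))
A=np.hstack([cr(a,335,90,130,140,3),cr(b,160,170,65,140,3)])
cv2.imwrite("pics/cr2.png",A)
E
```

```text
(no output)
```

View pics/cr1.png

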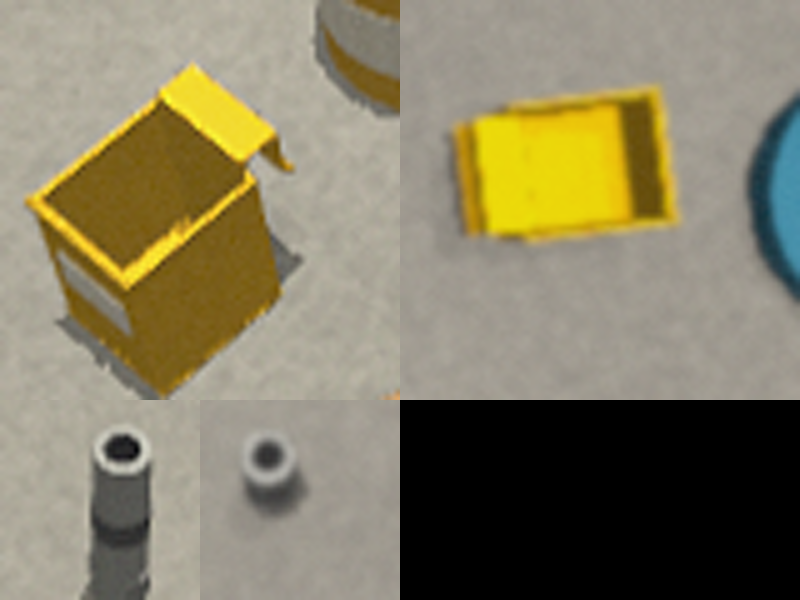

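View pics/cr2.png

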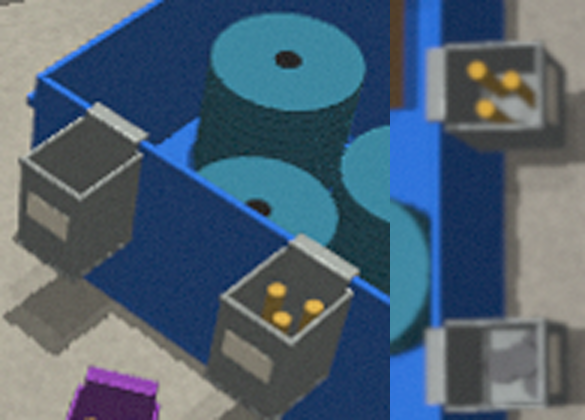

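The crops confirm the empty yellow cup, with its hook pointing left in the top view (about +y), and the plain steel bar. Now a coarse fit.

```bash
cat >> h.py <<'E'
from scipy.optimize import least_squares
def fitcup(obs,x0,z0=0,free_z=False):
    # obs: list of (cam, local pts, uv)
    def f(p):
        c,s=np.cos(p[2]),np.sin(p[2]); R=np.array([[c,-s,0],[s,c,0],[0,0,1]]);r=[]
        for cm,L,uv in obs: r.append((proj(cm,np.array(L)@R.T+[p[0],p[1],z0])-np.array(uv)).ravel())
        return np.concatenate(r)
    r=least_squares(f,x0,x_scale=[1,1,.01],loss='soft_l1'); return r.x,f(r.x)
E
python3 - <<'E'
from h import *
np.set_printoptions(precision=2,suppress=True)
a=cam("scene");b=cam("top")
LA=[(-30,-33,88),(30,-33,88),(30,33,88),(30,-33,0),(30,33,0)]
UA=[(190,275),(210.4,292.6),(236.6,271),(218,314.6),(241.4,294)]
LB=[(30,-33,88),(-30,-33,88)]
UB=[(412,267),(416,295.6)]
x0=[*onz(b,[(393,284)],60)[0][:2],0]
print(x0)
print("both",*fitcup([(a,LA,UA),(b,LB,UB)],x0)); print("scene",*fitcup([(a,LA,UA)],x0))
# extension
m=models.silhouettes("scene","extension")[0]; 
print(m["extent"], "top ring scene z105",onz(a,[(300+122/5,245+48/5)],105),"top cam",onz(b,[(300+68/5,215+58/5)],105))
# rim line: scene points crop2
print("rim scene",onz(a,[(335+45/3,90+78/3),(335+150/3,90+148/3),(335+285/3,90+238/3),(335+380/3,90+295/3)],170))
print("rim top",onz(b,[(176.5,250),(176.5,230),(176.5,190)],170))
for n,c in (("scene",a),("top",b)):
  for q in ["discs_mid","roll_mid","carton_mid","can_mid","pad_mid"]:
    r=models.silhouettes(n,q)
    if r: e=r[0]["extent"]; print(n,q,round(r[0]["p"],2),onz(c,[((e[0]+e[2])/2,(e[1]+e[3])/2)],{"discs_mid":22,"roll_mid":47,"carton_mid":35,"can_mid":75,"pad_mid":18}[q]))
E
```

```text
[np.float64(490.69290023960275), np.float64(-271.29412354715146), 0]
both [ 493.91 -278.53    0.12] [-0.01 -0.35 -0.11 -0.37 -0.65 -0.24 -0.62  0.3  -0.24  0.18 -0.47 -0.39
 -0.68 -1.47]
scene [ 494.51 -278.29    0.13] [ 0.26 -0.11  0.31 -0.24 -0.38 -0.22 -0.23  0.43  0.02  0.2 ]
[317.9, 254.3, 328.2, 287.2] top ring scene z105 [[613.87 -93.58 105.  ]] top cam [[612.01 -94.56 105.  ]]
rim scene [[397.23 176.64 170.  ]
 [504.49 179.55 170.  ]
 [629.77 182.64 170.  ]
 [706.63 188.94 170.  ]]
rim top [[553.74 180.19 170.  ]
 [594.33 181.83 170.  ]
 [676.92 185.49 170.  ]]
scene roll_mid 0.62 [[ 450.26 -103.23   47.  ]]
scene carton_mid 0.71 [[ 660.87 -232.03   35.  ]]
scene can_mid 0.78 [[ 639.63 -401.95   75.  ]]
scene pad_mid 0.77 [[451.5   16.66  18.  ]]
top discs_mid 0.58 [[ 477.41 -435.36   22.  ]]
top roll_mid 0.77 [[ 440.52 -101.84   47.  ]]
top carton_mid 0.95 [[ 655.65 -233.66   35.  ]]
top can_mid 0.9 [[ 638.87 -402.33   75.  ]]
top pad_mid 0.82 [[436.39  14.35  18.  ]]
```

Call:
drive_tool --targets '[0.06, -0.05, 0.06, 0, 1, 0.11, -0.09, 0.12, 0, 1, 0.16, -0.13, 0.14, 0, 1, 0.21, -0.17, 0.14, 0, 1, 0.25, -0.21, 0.14, 0, 1, 0.29, -0.25, 0.14, 0, 1, 0.31, -0.27, 0.14, 0, 1, 0.31, -0.27, 0.14, 0, 1, 0.31, -0.27, 0.14, 0, 1]'

```text
time: 2.62
position: [434.4, 239.7, 371.1]
orientation: [0.12, 0.993, -0.0, -0.0]
ft_force: [-1.2, 0.9, -0.2]
opening: 85.4
```

```bash
python3 - <<'E'
from h import *
np.set_printoptions(precision=2,suppress=True)
w=cam("wrist"); save(w,"w1.png"); print(w["T"])
for q in ["tote_rim","cup_a_mid","cup"]:
    for r in models.silhouettes("wrist",q)[:4]: print(q,round(r["p"],2),r["extent"])
E
```

```text
[[  0.24   0.92   0.3  357.65]
 [  0.97  -0.23  -0.07 259.36]
 [ -0.     0.31  -0.95 514.78]
 [  0.     0.     0.     1.  ]]
tote_rim 0.86 [243.0, 87.5, 575.5, 437.8]
cup_a_mid 0.61 [198.3, 218.1, 290.4, 295.8]
cup 0.77 [0.0, 280.4, 46.4, 340.7]
```

View pics/w1.png

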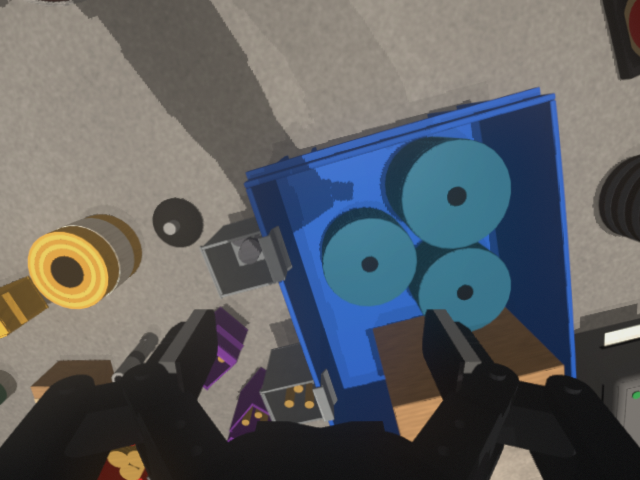

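The wrist view shows the rim running from (247,183) down past grey cup a (248,250) and grey cup b (297,390).

```bash
python3 - <<'E'
from h import *
w=cam("wrist"); save(w,"w2.png",(195,165,345,315),4)
save(w,"w3.png",(215,280,365,430),4)
E
```

```text
(no output)
```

View pics/w2.png

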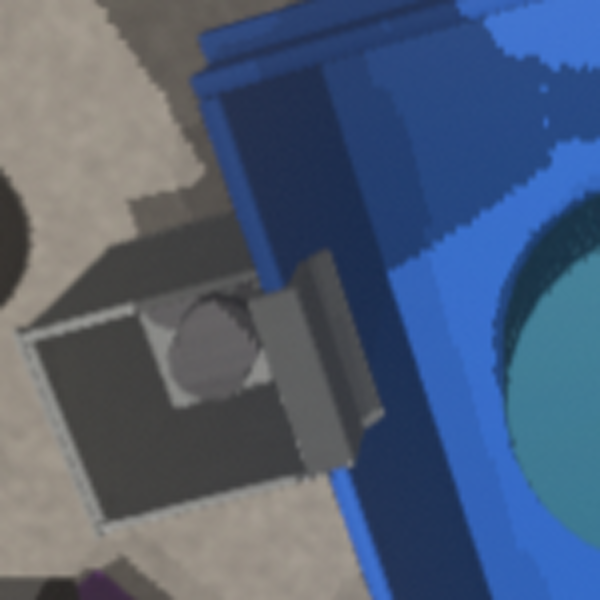

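View pics/w3.png

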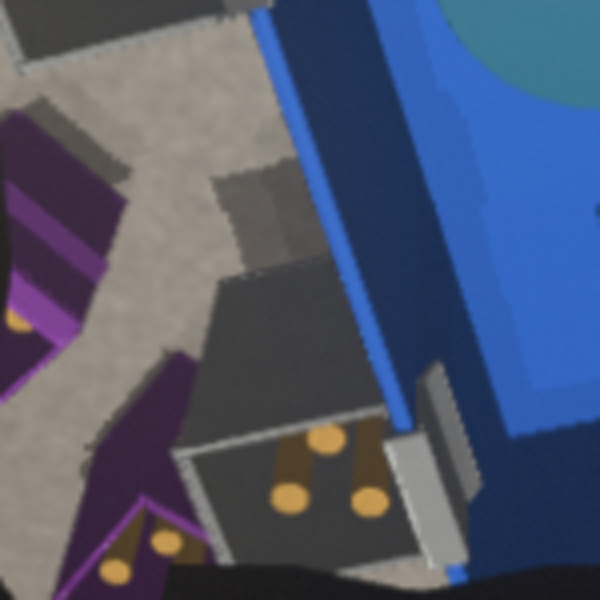

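```bash
python3 - <<'E'
from h import *
np.set_printoptions(precision=2,suppress=True)
w=cam("wrist");a=cam("scene");b=cam("top")
R=onz(w,[(248.25,190),(262.5,232.5),(280.5,282.5),(314.5,387.5)],170);print(R)
print("yaw",np.arctan2(R[-1]-R[0],1)[1],np.arctan((R[-1]-R[0])[1]/(R[-1]-R[0])[0]),np.arctan((R[-1]-R[2])[1]/(R[-1]-R[2])[0]))
Ca=onz(w,[(200.5,248.3),(220.5,296.3)],173);Cb=onz(w,[(260,393.3),(270.5,420)],173)
print(Ca,Cb, "near edge other",onz(w,[(215+385/4,280+408/4),(195+300/4,165+475/4)],173))
# scene cam
ca=onz(a,[(335+20/3,90+155/3),(335+80/3,90+195/3)],173);cb=onz(a,[(335+222/3,90+295/3),(335+293/3,90+340/3)],173);print("scene",ca,cb)
# check overlay
im=w["pixels"].copy()
t=np.arctan((R[-1]-R[0])[1]/(R[-1]-R[0])[0])
for r in (a,b):
    print(proj(r,R))
E
```

```text
[[395.9  180.08 170.  ]
 [440.14 181.47 170.  ]
 [496.8  184.39 170.  ]
 [635.11 186.84 170.  ]]
yaw 1.4239053362666132 0.02824697538295268 0.017654891761009615
[[440.52 116.45 173.  ]
 [496.11 119.16 173.  ]] [[626.09 123.57 173.  ]
 [667.22 124.3  173.  ]] near edge other [[624.27 185.71 173.  ]
 [494.39 174.07 173.  ]]
scene [[450.03 101.54 173.  ]
 [508.33 104.85 173.  ]] [[639.27 108.31 173.  ]
 [696.5  113.07 173.  ]]
[[350.69 115.06]
 [364.81 124.39]
 [384.01 136.56]
 [433.35 169.75]]
[[173.92 329.43]
 [173.89 306.93]
 [173.4  278.36]
 [174.93 210.13]]
```

```bash
python3 - <<'E'
from h import *
a=cam("scene");b=cam("top");w=cam("wrist")
def cr(c,x,y,w,h,s): return cv2.resize(c["pixels"][y:y+h,x:x+w,::-1],(w*s,h*s),interpolation=cv2.INTER_CUBIC)
A=np.hstack([cr(a,325,100,80,100,5),cr(b,150,250,80,100,5)])
cv2.imwrite("pics/cr4.png",A)
A=np.hstack([cr(a,390,150,80,100,5),cr(b,150,160,80,100,5)])
cv2.imwrite("pics/cr5.png",A)
E
```

```text
(no output)
```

View pics/cr4.png

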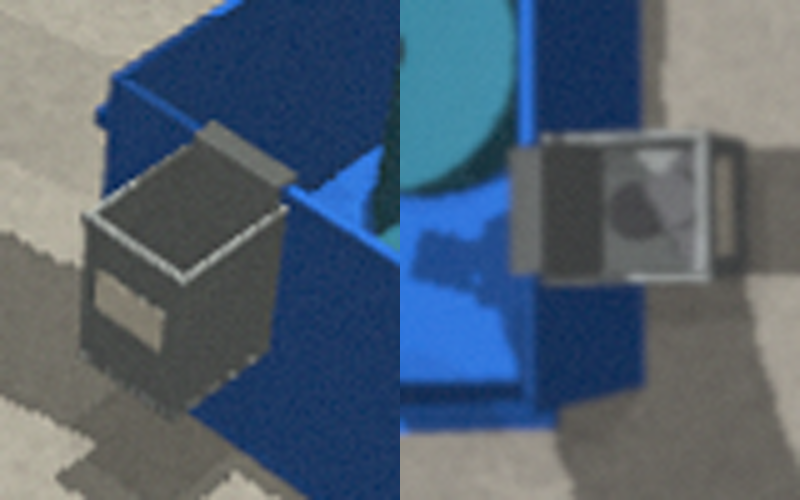

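View pics/cr5.png

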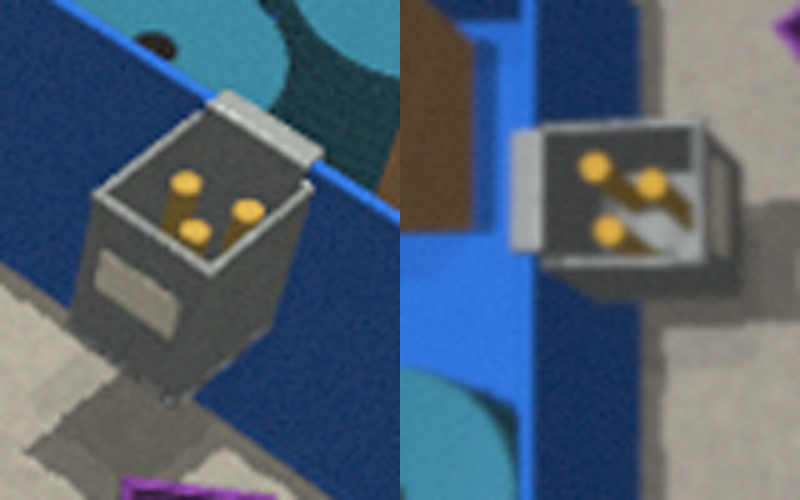

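```bash
cat > tri.py <<'E'
from h import *
np.set_printoptions(precision=2,suppress=True)
w=cam("wrist");a=cam("scene");b=cam("top")
def tri(obs):
    A=[];B=[]
    for c,uv in obs:
        o,d=ray(c,[uv]);d=d[0]/np.linalg.norm(d);M=np.eye(3)-np.outer(d,d);A.append(M);B.append(M@o)
    x=np.linalg.lstsq(np.vstack(A),np.hstack(B),rcond=None)[0]
    return x,[np.round(proj(c,x)[0]-uv,1) for c,uv in obs]
print("a--",tri([(a,(342.6,143.4)),(b,(211.6,306)),(w,(200.5,248.3))]))
print("a+-",tri([(a,(362,156)),(b,(212.4,276.6)),(w,(220.5,296.3))]))
print("b--",tri([(a,(409.4,188.6)),(b,(211.6,213)),(w,(260,393.3))]))
print("a-- ab",tri([(a,(342.6,143.4)),(b,(211.6,306))]))
print("a+- ab",tri([(a,(362,156)),(b,(212.4,276.6))]))
print("b-- ab",tri([(a,(409.4,188.6)),(b,(211.6,213))]))
print("b+- ab",tri([(a,(432.2,204.2)),(b,(210.6,184.4))]))
# rim lines: plane intersections, eval (y,z) at x=470..600
for c,u in ((a,[(383,138.4),(405,152.4)]),(b,[(176.2,270),(175.8,215)]),(w,[(280.5,282.5),(314.5,387.5)])):
    for z in (150,160,170,180):
        P=onz(c,u,z); s=(P[1]-P[0])/(P[1]-P[0])[0]; print(z,(P[0]+s*(560-P[0][0])),s[1])
E
python3 tri.py
```

```text
a-- (array([443.81, 109.5 , 158.95]), [array([-0.5,  0.1]), array([-0.6, -0.6]), array([-0.4, -0.5])])
a+- (array([501.95, 111.29, 159.66]), [array([-0.7,  0.7]), array([-1.6, -0.3]), array([-1.3,  0.2])])
b-- (array([633.49, 116.37, 161.34]), [array([-0.7,  0.2]), array([-1.4, -1.3]), array([-1.7, -1.2])])
a-- ab (array([443.33, 109.56, 158.53]), [array([-0.6,  0.1]), array([-0.6, -0.4])])
a+- ab (array([502.61, 109.29, 162.75]), [array([-1.1,  0.2]), array([-0.9, -0.7])])
b-- ab (array([632.6 , 115.55, 160.92]), [array([-1.3,  0.3]), array([-1. , -0.8])])
b+- ab (array([691.49, 118.55, 161.6 ]), [array([-0.7,  0.2]), array([-0.5, -0.4])])
150 [560.   200.32 150.  ] 0.050928757222529306
160 [560.   190.93 160.  ] 0.05092875722253121
170 [560.   181.55 170.  ] 0.05092875722252947
180 [560.   172.17 180.  ] 0.05092875722253133
150 [560.  187.7 150. ] 0.04750952874759337
160 [560.  184.6 160. ] 0.0475095287475933
170 [560.  181.5 170. ] 0.047509528747593274
180 [560.   178.39 180.  ] 0.04750952874759367
150 [560.   179.99 150.  ] 0.01621164788084726
160 [560.   182.26 160.  ] 0.016211647880847432
170 [560.   184.54 170.  ] 0.016211647880847422
180 [560.   186.82 180.  ] 0.016211647880847398
```

Rim: top edge at z≈170, y≈182 at x=560, yaw ≈0.04. The gap runs from x≈502 to 633, so its middle is at about 567. Next I hover over the yellow cup with the jaws turned along its x.

Call:
drive_tool --targets '[0.01, -0.05, 0, -8, 1, 0.02, -0.1, 0, -16, 1, 0.03, -0.15, -0.01, -24, 1, 0.04, -0.2, -0.02, -32, 1, 0.05, -0.26, -0.04, -40, 1, 0.06, -0.32, -0.06, -48, 1, 0.06, -0.38, -0.08, -56, 1, 0.06, -0.44, -0.1, -63, 1, 0.06, -0.49, -0.12, -69, 1, 0.06, -0.518, -0.13, -69, 1]'

```text
time: 4.58
position: [493.3, -280.4, 239.8]
orientation: [0.662, 0.75, -0.0, -0.001]
ft_force: [-0.0, 1.3, 0.4]
opening: 85.1
```

Call:
drive_tool --targets '[0, 0, 0, 0, 1, 0, 0, 0, 0, 1]'

```text
time: 4.82
position: [493.2, -280.0, 239.8]
orientation: [0.662, 0.749, -0.0, -0.001]
ft_force: [0.7, 0.2, 0.1]
opening: 85.4
```

```bash
python3 - <<'E'
from h import *
np.set_printoptions(precision=3,suppress=True)
w=cam("wrist"); save(w,"w4.png");o=readout.get_obs(); print(o["position"],o["orientation"],w["T"])
for q in ["cup"]:
    for r in models.silhouettes("wrist",q)[:4]: print(q,round(r["p"],2),r["extent"])
E
```

```text
[ 493.39  -279.658  240.146] [ 0.662  0.75  -0.    -0.001] [[   0.992    0.117    0.036  483.184]
 [   0.123   -0.945   -0.304 -201.242]
 [  -0.002    0.306   -0.952  383.548]
 [   0.       0.       0.       1.   ]]
cup 0.69 [283.3, 154.0, 355.9, 261.5]
```

View pics/w4.png

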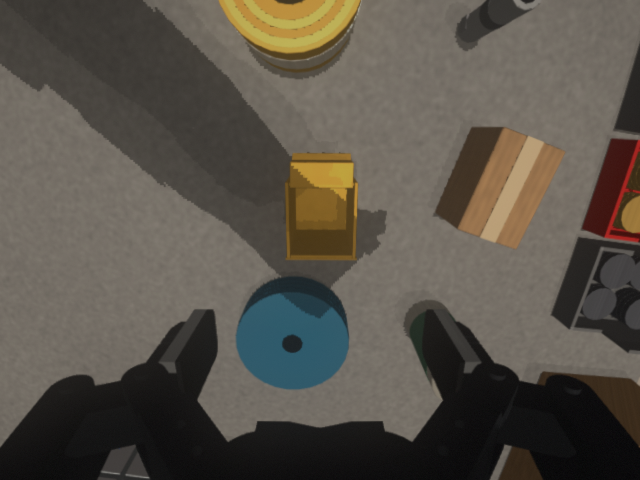

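```bash
python3 - <<'E'
from h import *
np.set_printoptions(precision=3,suppress=True)
w=cam("wrist"); save(w,"w5.png",(260,140,380,280),5)
c,s=np.cos(.122),np.sin(.122)
for p in [(494,-278.5,.122)]:
  L=np.array([(-30,-33,88),(30,-33,88),(30,33,88),(-30,33,88),(-25,50,98),(25,50,98)])
  R=np.array([[c,-s,0],[s,c,0],[0,0,1]]); print((proj(w,L@R.T+[p[0],p[1],0])-[260,140])*5)
E
```

```text
[[133.406 602.75 ]
 [475.005 603.567]
 [487.78  227.825]
 [123.26  226.949]
 [146.398 128.405]
 [465.793 129.175]]
```

View pics/w5.png

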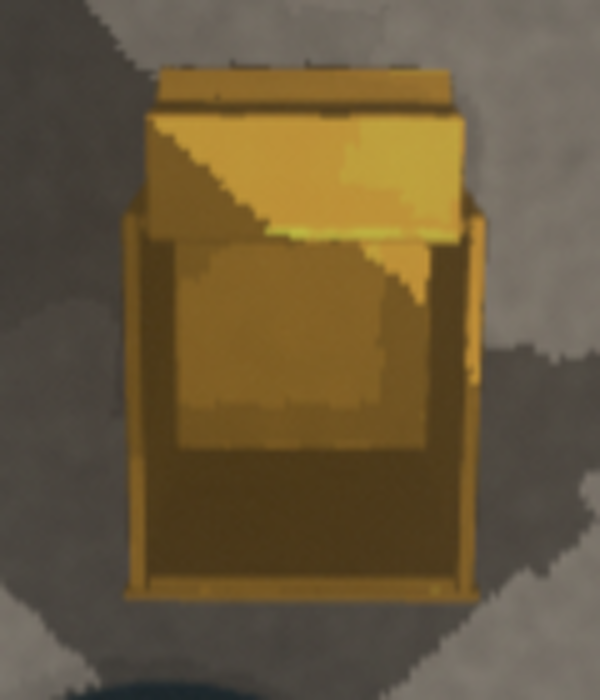

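The predicted corners match the wrist crop to about 1 mm, so the cup is at (494,-278), yaw 0.12. Descending and gripping.

Call:
drive_tool --targets '[0, 0.001, -0.04, 0, 1, 0, 0.001, -0.08, 0, 1, 0, 0.001, -0.12, 0, 1, 0, 0.001, -0.15, 0, 1, 0, 0.001, -0.18, 0, 1, 0, 0.001, -0.2, 0, 1, 0, 0.001, -0.202, 0, 1, 0, 0.001, -0.202, 0, 1]'

```text
time: 5.98
position: [494.3, -278.4, 39.3]
orientation: [0.661, 0.75, -0.0, 0.0]
ft_force: [0.2, 0.2, -0.9]
opening: 85.4
```

Call:
drive_tool --targets '[0, 0, 0, 0, 0.5, 0, 0, 0, 0, 0.5, 0, 0, 0, 0, 0.5, 0, 0, 0, 0, 0.5, 0, 0, 0, 0, 0.5, 0, 0, 0, 0, 0.5]' --force 40

```text
time: 6.72
position: [495.0, -278.8, 40.6]
orientation: [0.661, 0.75, 0.0, 0.001]
ft_force: [-0.2, 0.8, 5.9]
opening: 59.7
```

```bash
python3 - <<'E'
from h import *
w=cam("wrist"); save(w,"w6.png"); a=cam("scene"); save(a,"s6.png",(140,180,340,330),4)
E
```

```text
(no output)
```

View pics/w6.png

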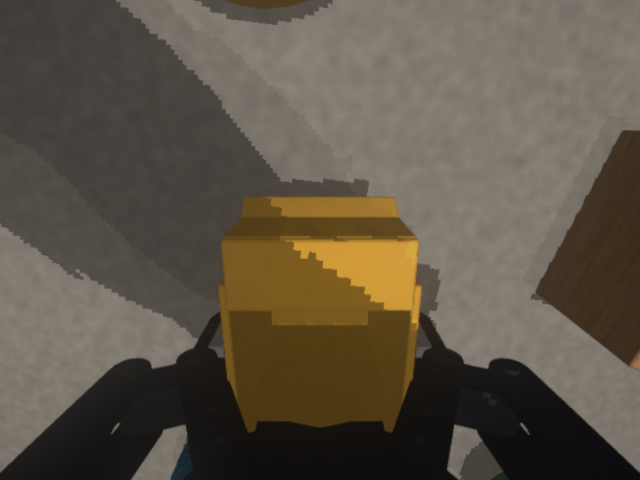

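View pics/s6.png

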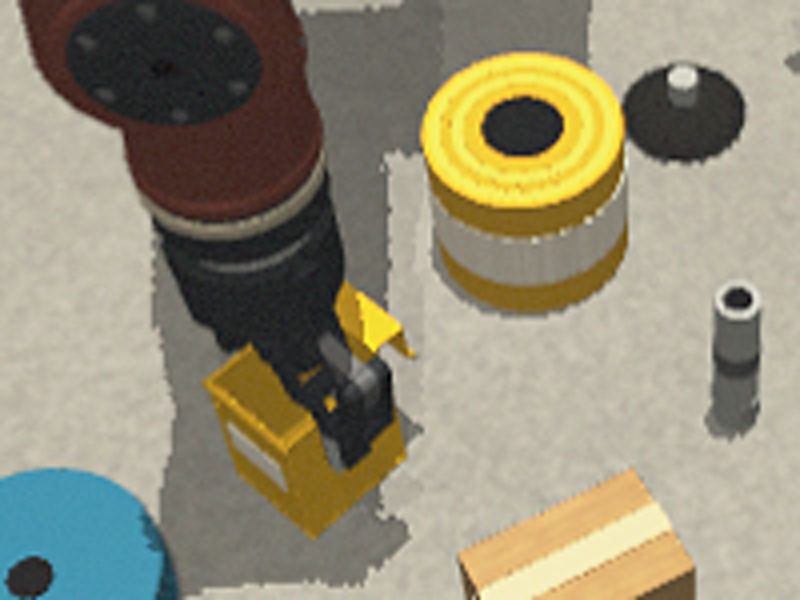

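Call:
drive_tool --targets '[0, 0, 0.02, 0, 0.5, 0, 0, 0.06, 0, 0.5, 0, 0.01, 0.1, 0, 0.5, 0.01, 0.05, 0.14, -1, 0.5, 0.02, 0.1, 0.18, -2, 0.5, 0.03, 0.15, 0.195, -3, 0.5, 0.04, 0.2, 0.195, -4.5, 0.5, 0.05, 0.25, 0.195, -4.5, 0.5, 0.06, 0.3, 0.195, -4.5, 0.5, 0.07, 0.34, 0.195, -4.5, 0.5]'

```text
time: 8.07
position: [565.0, 63.2, 236.1]
orientation: [0.69, 0.724, 0.0, 0.001]
ft_force: [0.2, -0.5, -1.6]
opening: 59.6
```

Call:
drive_tool --targets '[0.001, 0.03, 0, 0, 0.5, 0.001, 0.055, 0, 0, 0.5, 0.001, 0.075, 0, 0, 0.5, 0.001, 0.08, 0, 0, 0.5, 0.001, 0.08, 0, 0, 0.5, 0.001, 0.08, 0, 0, 0.5]'

```text
time: 8.82
position: [566.1, 142.3, 236.2]
orientation: [0.69, 0.724, 0.0, 0.002]
ft_force: [-0.7, 0.7, -2.3]
opening: 59.6
```

```bash
python3 - <<'E'
from h import *
np.set_printoptions(precision=3,suppress=True)
w=cam("wrist"); save(w,"w7.png"); a=cam("scene"); save(a,"s7.png",(320,80,480,220),5)
o=readout.get_obs(); print(o["position"],o["orientation"],o["opening"],o["time"],2*np.arctan2(o["orientation"][0],o["orientation"][1]))
E
```

```text
[566.096 142.395 236.179] [0.69  0.724 0.    0.001] 59.83066651922391 8.925 1.523516639486707
```

View pics/w7.png

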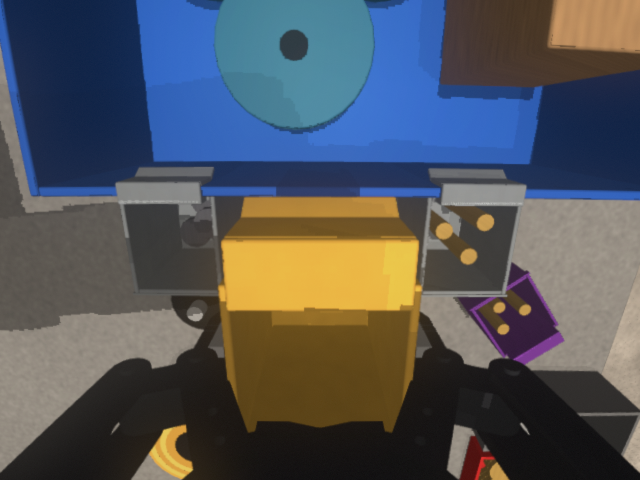

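View pics/s7.png

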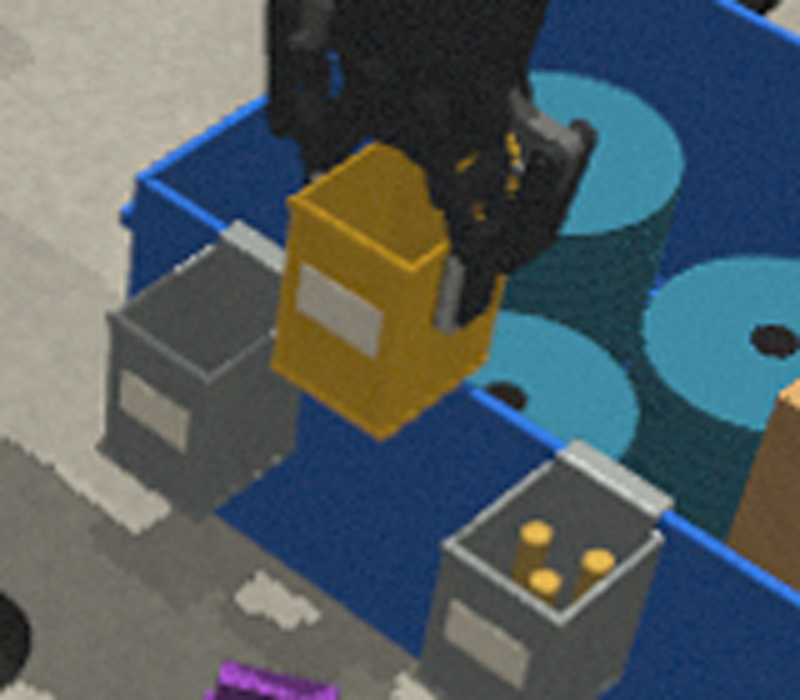

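```bash
python3 - <<'E'
from h import *
w=cam("wrist")
cv2.imwrite("pics/w8.png",np.vstack([cv2.resize(w["pixels"][150:225,i:i+200,::-1],(800,300),interpolation=cv2.INTER_CUBIC) for i in (90,350)]))
E
```

```text
(no output)
```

View pics/w8.png

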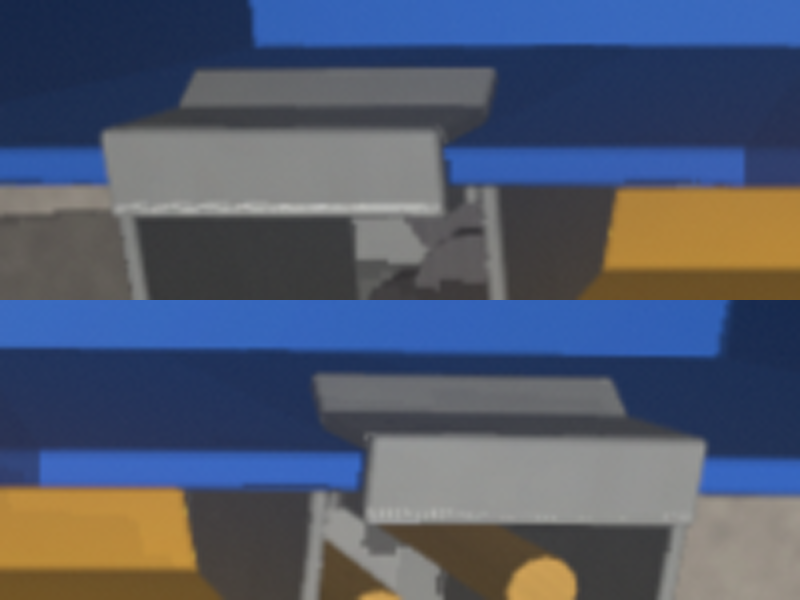

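```bash
python3 - <<'E'
from h import *
np.set_printoptions(precision=2,suppress=True)
w=cam("wrist")
R=onz(w,[(102.5,191.5),(240,191.75),(400,192.3),(540,194.3)],170);print(R, np.polyfit(R[:,0],R[:,1],1))
S=onz(w,[(200.8,203),(441.8,205)],173);print(S,S.mean(0))
E=onz(w,[(90+490/4,150+190/4),(350+320/4,150+190/4)],173);print("cup edges back corner",E,E.mean(0))
t=.043;c,s=np.cos(t),np.sin(t);Rm=np.array([[c,-s,0],[s,c,0],[0,0,1]])
P=np.array([(0,40,95),(-25,56,68),(25,56,68),(-30,-33,88),(-25,50,98),(25,50,98)])@Rm.T+[566.1,142.6,236.2-40.6]
print(P[0],proj(w,P))
E
```

```text
[[434.41 180.53 170.  ]
 [516.99 183.69 170.  ]
 [610.87 187.7  170.  ]
 [695.6  190.94 170.  ]] [  0.04 163.03]
[[494.44 176.62 173.  ]
 [635.71 181.96 173.  ]] [565.07 179.29 173.  ]
cup edges back corner [[501.48 180.18 173.  ]
 [628.1  186.04 173.  ]] [564.79 183.11 173.  ]
[564.38 182.56 290.6 ] [[322.7  281.15]
 [245.84 202.27]
 [398.33 202.76]
 [237.34 459.43]
 [224.44 249.4 ]
 [421.47 249.94]]
```

Hook and rim line up to about 1 mm in the same wrist picture. I'll lower until the tail tip is just above the rim and look again.

Call:
drive_tool --targets '[0, 0, -0.03, 0, 0.5, 0, 0, -0.05, 0, 0.5, 0, 0, -0.07, 0, 0.5, 0, 0, -0.083, 0, 0.5, 0, 0, -0.083, 0, 0.5]'

```text
time: 9.65
position: [565.5, 142.4, 152.5]
orientation: [0.69, 0.724, -0.0, 0.001]
ft_force: [-0.5, 0.3, -1.8]
opening: 59.6
```

```bash
python3 - <<'E'
from h import *
np.set_printoptions(precision=2,suppress=True)
w=cam("wrist"); save(w,"w9.png",(120,150,520,350),2);o=readout.get_obs();print(o["position"],o["ft_force"])
a=cam("scene"); save(a,"s9.png",(320,80,480,220),5)
E
```

```text
[566.07 142.52 153.28] [-0.55  0.7  -0.95]
```

View pics/w9.png

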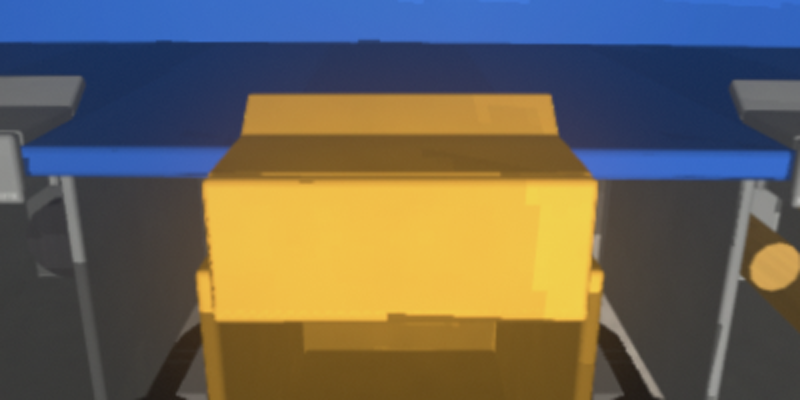

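View pics/s9.png

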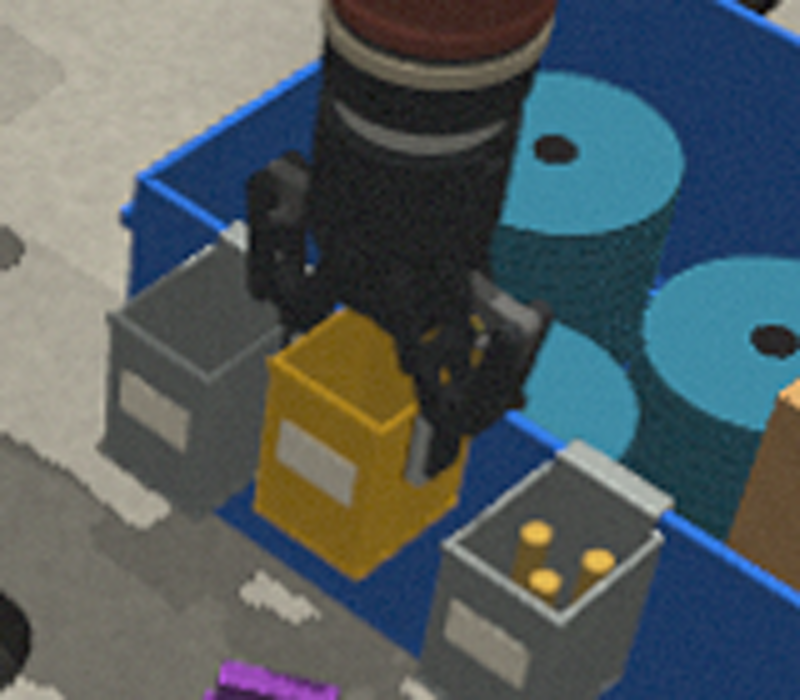

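```bash
python3 - <<'E'
from h import *
np.set_printoptions(precision=2,suppress=True)
w=cam("wrist")
tip=onz(w,[(320,150+95/2)],153.3+24.4); strap=onz(w,[(320,150+180/2)],153.3-40.6+98)
rim=onz(w,[(120+120/2,150+163/2),(120+680/2,150+164/2),(120+120/2,150+148/2),(120+120/2,150+177/2)],170)
print(tip,strap,rim, np.interp(566,rim[:2,0],rim[:2,1]))
E
```

```text
[[563.32 199.57 177.7 ]] [[563.4  195.01 210.7 ]] [[512.23 183.14 170.  ]
 [615.94 187.7  170.  ]
 [512.44 186.02 170.  ]
 [512.04 180.41 170.  ]] 185.50245327239543
```

Call:
drive_tool --targets '[0, 0.001, -0.005, 0, 0.5, 0, 0.001, -0.011, 0, 0.5, 0, 0.001, -0.017, 0, 0.5, 0, 0.001, -0.023, 0, 0.5, 0, 0.001, -0.028, 0, 0.5, 0, 0.001, -0.031, 0, 0.5, 0, 0.001, -0.031, 0, 0.5]'

```text
time: 10.68
position: [566.5, 143.6, 122.8]
orientation: [0.69, 0.724, 0.001, 0.002]
ft_force: [0.1, 0.3, -1.7]
opening: 59.5
```

```bash
python3 - <<'E'
from h import *
np.set_printoptions(precision=2,suppress=True)
w=cam("wrist"); save(w,"w10.png",(120,150,520,350),2);o=readout.get_obs();print(o["position"],o["ft_force"],o["torque"])
E
```

```text
[566.62 143.64 123.  ] [ 0.47 -0.04 -1.98] [-0.04 -0.03 -0.06]
```

View pics/w10.png

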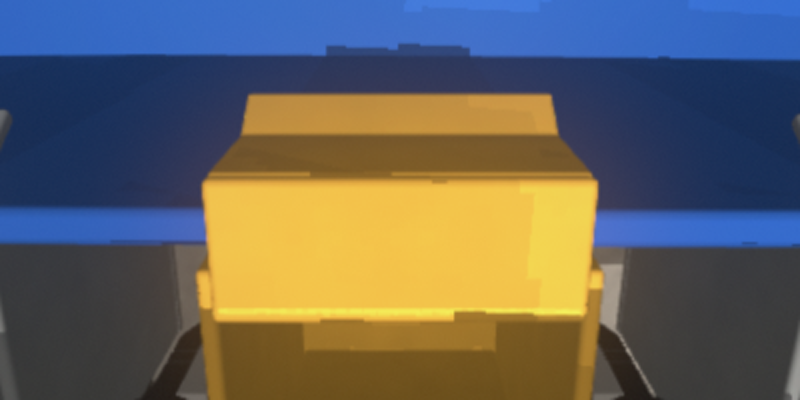

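The rim passes under the middle of the strap and the wrist force is unchanged. Lowering the last 8 mm until it bears.

Call:
drive_tool --targets '[0, 0, -0.003, 0, 0.5, 0, 0, -0.005, 0, 0.5, 0, 0, -0.007, 0, 0.5, 0, 0, -0.007, 0, 0.5]'

```text
time: 11.22
position: [566.6, 143.6, 115.9]
orientation: [0.69, 0.724, 0.001, 0.002]
ft_force: [0.4, 0.1, -2.2]
opening: 59.8
```

Call:
drive_tool --targets '[0, 0, -0.001, 0, 0.5, 0, 0, -0.0015, 0, 0.5, 0, 0, -0.0015, 0, 0.5]'

```text
time: 11.6
position: [566.7, 143.8, 115.4]
orientation: [0.69, 0.724, 0.001, 0.002]
ft_force: [-2.8, -1.1, 8.3]
opening: 59.5
```

Contact is felt (Fz went from -2 to +8 N). Opening just enough to release, so the fingers stay clear of the grey cups.

Call:
drive_tool --targets '[0, 0, 0, 0, 0.72, 0, 0, 0, 0, 0.76, 0, 0, 0, 0, 0.82, 0, 0, 0, 0, 0.82, 0, 0, 0, 0, 0.82]'

```text
time: 12.22
position: [566.8, 143.8, 115.4]
orientation: [0.69, 0.724, 0.001, 0.002]
ft_force: [-0.5, 0.3, -0.3]
opening: 70.3
```

```bash
python3 - <<'E'
from h import *
np.set_printoptions(precision=2,suppress=True)
w=cam("wrist"); save(w,"w11.png");o=readout.get_obs();print(o["position"],o["ft_force"],o["opening"])
a=cam("scene"); save(a,"s11.png",(320,80,480,220),5)
E
```

```text
[566.76 143.78 115.39] [ 0.2  -0.55  0.13] 70.04270088928305
```

View pics/w11.png

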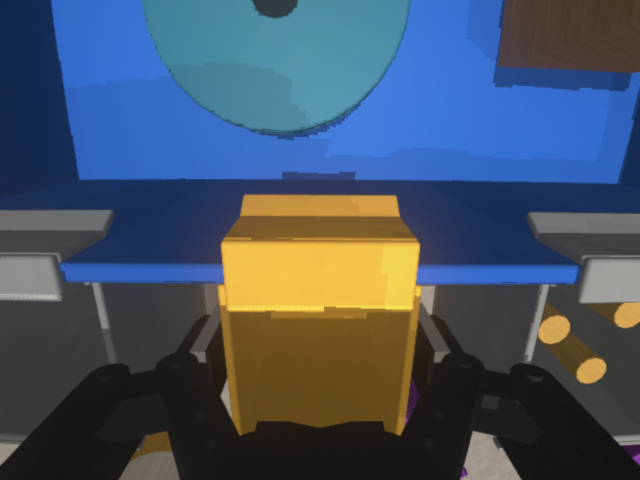

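View pics/s11.png

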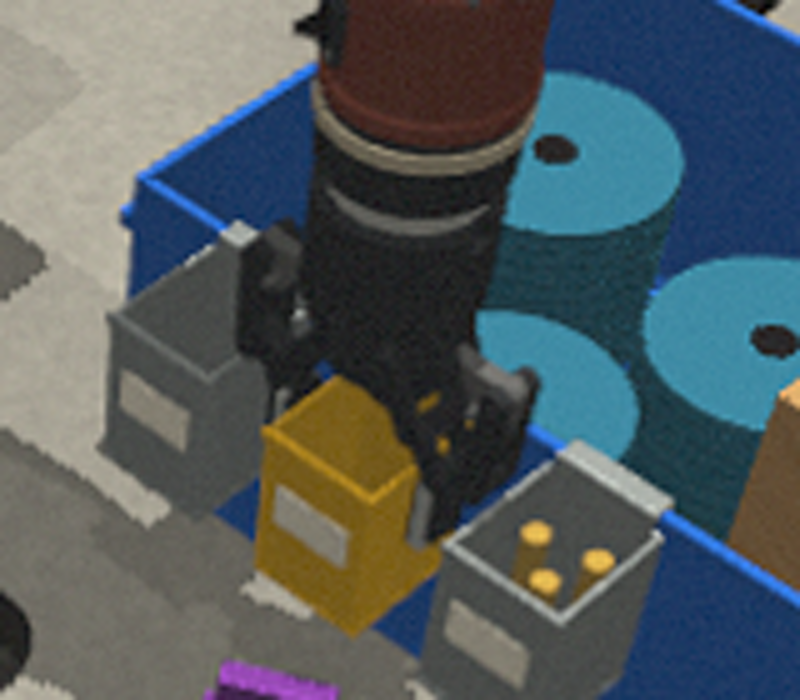

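The cup stays on the rim with the fingers open to 70 mm and the force at zero. Retreating straight up, then checking.

Call:
drive_tool --targets '[0, 0, 0.01, 0, 0.82, 0, 0, 0.03, 0, 0.82, 0, 0, 0.06, 0, 0.82, 0, -0.01, 0.1, 0, 0.82, 0.01, -0.05, 0.12, 0, 1, 0.02, -0.1, 0.12, 0, 1, 0.03, -0.15, 0.12, 0, 1, 0.04, -0.2, 0.12, 0, 1, 0.046, -0.237, 0.1, 0, 1, 0.046, -0.237, 0.1, 0, 1]'

```text
time: 13.58
position: [612.2, -95.7, 214.4]
orientation: [0.691, 0.723, 0.001, 0.001]
ft_force: [-0.1, 0.8, 0.1]
opening: 85.4
```

```bash
python3 - <<'E'
from h import *
np.set_printoptions(precision=2,suppress=True)
w=cam("wrist"); save(w,"w12.png");o=readout.get_obs();print(o["position"],o["ft_force"],o["opening"])
a=cam("scene"); save(a,"s12.png",(320,80,480,220),5)
for r in models.silhouettes("wrist","extension")[:3]: print(r["p"],r["extent"])
b=cam("top"); cv2.imwrite("pics/t12.png",cv2.resize(b["pixels"][160:320,140:240,::-1],None,fx=3.7,fy=3.7,interpolation=cv2.INTER_CUBIC))
E
```

```text
[612.35 -94.12 215.25] [-0.83  0.45  0.42] 85.32557505281622
0.73 [306.0, 195.7, 337.3, 248.3]
0.61 [318.9, 288.5, 404.2, 410.1]
0.22 [43.6, 152.3, 212.3, 293.5]
```

View pics/w12.png

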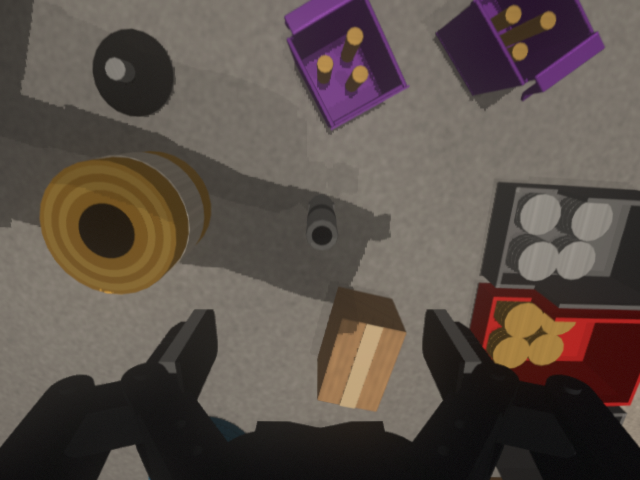

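View pics/s12.png

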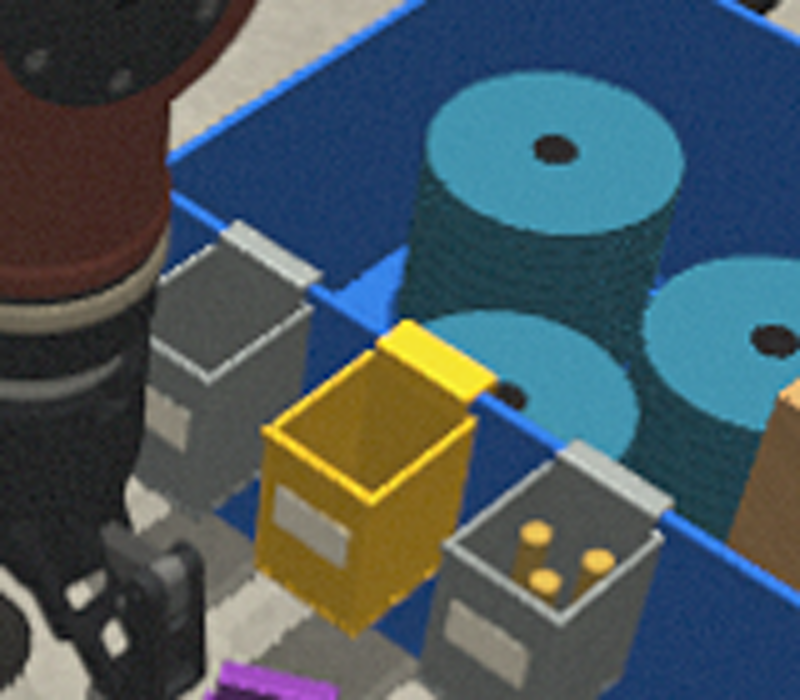

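View pics/t12.png

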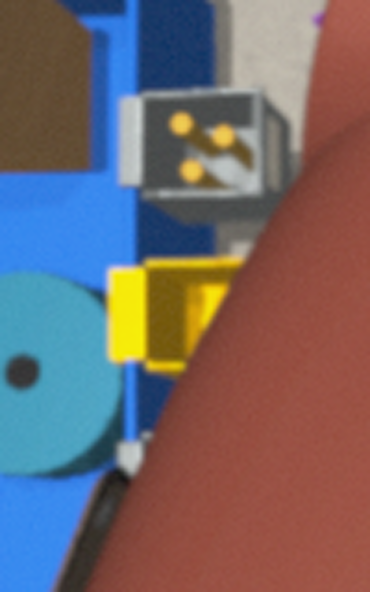

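```bash
python3 - <<'E'
from h import *
np.set_printoptions(precision=3,suppress=True)
w=cam("wrist");a=cam("scene")
print(onz(w,[(321,234.5)],105))
print(fitcup([(a,[(-30,-33,88),(30,-33,88),(30,33,88),(30,-33,0)],[(372.6,166),(394.4,180),(414.8,164),(391,206.6)])],[566,143,.04],75))
E
```

```text
[[613.794 -88.452 105.   ]]
(array([566.462, 142.996,   0.085]), array([ 0.   , -0.368,  0.725, -0.091,  0.065, -0.488, -0.973,  1.589]))
```

```bash
python3 - <<'E'
from h import *
np.set_printoptions(precision=2,suppress=True)
w=cam("wrist");a=cam("scene");save(w,"w13.png",(290,185,350,260),8);save(a,"s13.png",(300,240,345,295),10)
t=np.linspace(0,2*np.pi,9)[:-1]
for (x,y) in ((613,-94),(613.8,-88.5)):
  for z in (0,105):
    P=np.c_[x+12*np.cos(t),y+12*np.sin(t),0*t+z]
    q=proj(w,P)-[290,185];q2=proj(a,P)-[300,240]
    print(x,y,z,"wrist",q.min(0)*8,q.max(0)*8,"scene",q2.min(0)*10,q2.max(0)*10)
E
```

```text
613 -94 0 wrist [137.81 110.35] [325.66 294.17] scene [176.68 385.12] [288.97 480.11]
613 -94 105 wrist [106.54 329.53] [364.64 575.39] scene [178.65  95.48] [300.33 194.14]
613.8 -88.5 0 wrist [145.76  67.52] [334.43 252.96] scene [198.46 373.35] [310.58 468.02]
613.8 -88.5 105 wrist [117.27 271.65] [376.96 520.61] scene [202.24  83.25] [323.74 181.55]
```

View pics/w13.png

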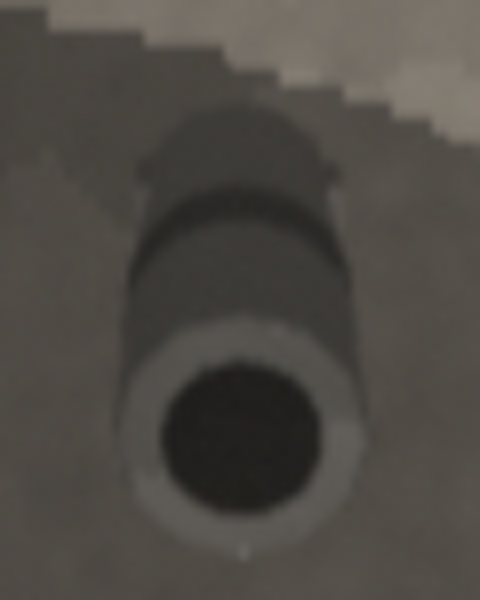

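View pics/s13.png

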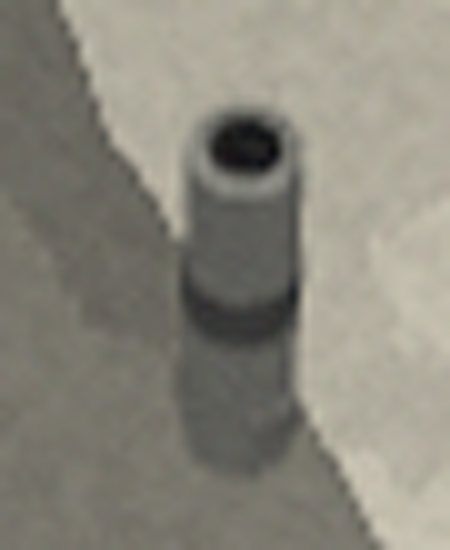

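Extension at (613.3,-93.2); the wrist and scene outlines agree to about 1 mm. Descending to its top end and gripping.

Call:
drive_tool --targets '[0.001, 0.001, -0.04, 0, 1, 0.001, 0.001, -0.08, 0, 1, 0.001, 0.001, -0.11, 0, 1, 0.001, 0.001, -0.13, 0, 1, 0.001, 0.001, -0.138, 0, 1, 0.001, 0.001, -0.138, 0, 1]'

```text
time: 14.72
position: [613.9, -91.1, 78.1]
orientation: [0.689, 0.724, 0.001, 0.002]
ft_force: [-0.0, -0.5, -0.1]
opening: 85.2
```

Call:
drive_tool --targets '[0, 0, 0, 0, 0.1, 0, 0, 0, 0, 0.1, 0, 0, 0, 0, 0.1, 0, 0, 0, 0, 0.1, 0, 0, 0, 0, 0.1, 0, 0, 0, 0, 0.1, 0, 0, 0, 0, 0.1, 0, 0, 0, 0, 0.1]' --force 40

```text
time: 15.72
position: [614.1, -91.2, 78.6]
orientation: [0.689, 0.724, 0.001, 0.002]
ft_force: [-1.3, -0.8, 6.1]
opening: 22.8
```

Call:
drive_tool --targets '[0, 0, 0.01, 0, 0.1, 0, 0, 0.03, 0, 0.1, 0, 0, 0.06, 0, 0.1, 0, 0, 0.09, 0, 0.1, 0, 0, 0.12, 0, 0.1, 0, 0, 0.15, 0, 0.1, 0, 0, 0.15, 0, 0.1]'

```text
time: 16.6
position: [615.4, -91.5, 231.0]
orientation: [0.689, 0.724, 0.002, 0.004]
ft_force: [0.7, -0.4, -2.2]
opening: 22.8
```

```bash
python3 - <<'E'
from h import *
np.set_printoptions(precision=2,suppress=True)
w=cam("wrist"); save(w,"w14.png");o=readout.get_obs();print(o["position"],o["orientation"],o["ft_force"],o["opening"])
a=cam("scene"); save(a,"s14.png",(280,150,440,290),5)
E
```

```text
[614.52 -91.28 229.2 ] [0.69 0.72 0.   0.  ] [ 0.09  0.47 -3.18] 22.901318049091874
```

View pics/w14.png

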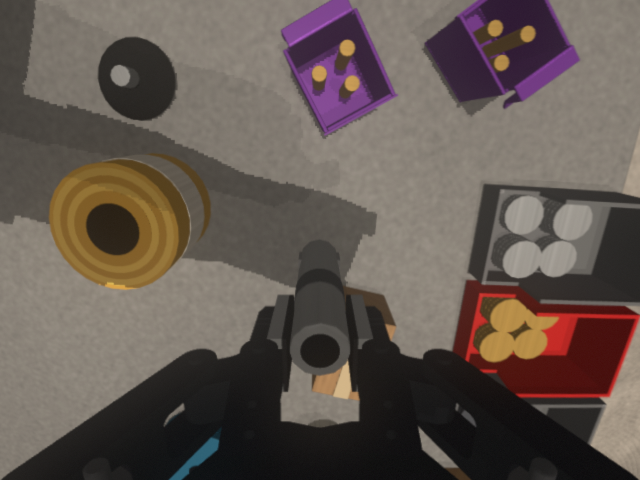

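View pics/s14.png

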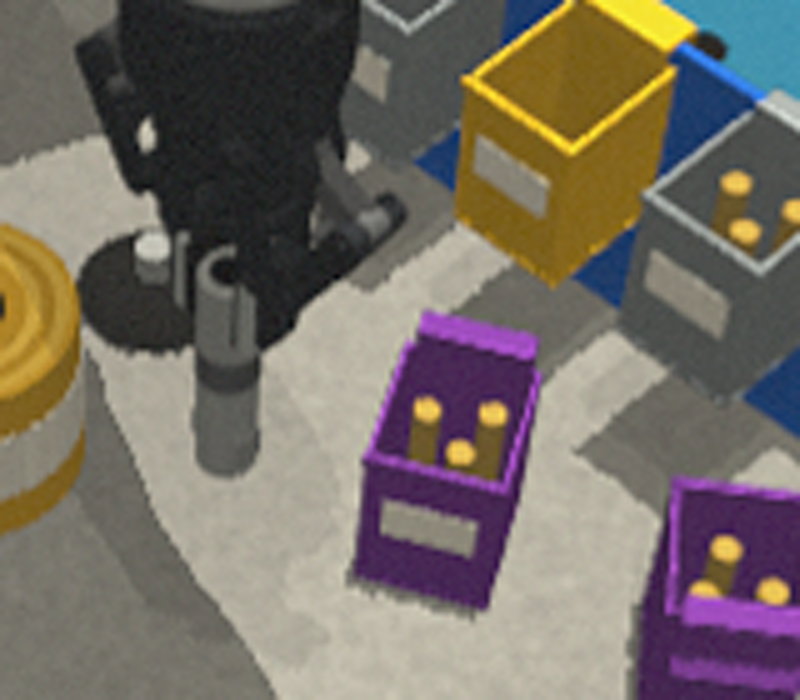

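Call:
drive_tool --targets '[0, 0, 0.03, 0, 0.1, -0.006, 0.03, 0.045, 0, 0.1, -0.015, 0.07, 0.045, 0, 0.1, -0.023, 0.11, 0.045, 0, 0.1, -0.031, 0.15, 0.045, 0, 0.1, -0.039, 0.19, 0.045, 0, 0.1, -0.045, 0.22, 0.045, 0, 0.1, -0.048, 0.236, 0.045, 0, 0.1, -0.048, 0.236, 0.045, 0, 0.1]'

```text
time: 17.82
position: [565.4, 145.3, 272.1]
orientation: [0.689, 0.725, 0.001, 0.002]
ft_force: [0.8, 0.2, -2.0]
opening: 22.5
```

Call:
drive_tool --targets '[0, 0, 0, 0, 0.1]'

```text
time: 17.95
position: [565.5, 144.4, 271.7]
orientation: [0.689, 0.725, 0.0, 0.002]
ft_force: [-0.4, -0.4, -1.1]
opening: 22.8
```

```bash
python3 - <<'E'
from h import *
np.set_printoptions(precision=2,suppress=True)
w=cam("wrist"); save(w,"w15.png");o=readout.get_obs();print(o["position"],o["orientation"],o["ft_force"],o["opening"])
a=cam("scene"); save(a,"s15.png",(320,60,480,220),4)
x,y,z=o["position"]
print("ext foot proj scene",(proj(a,[(x,y-2,z-78.6)])-[320,60])*4,"wrist",proj(w,[(x,y-2,z-78.6),(x,y-2,z+26.4)]))
E
```

```text
[565.51 144.35 271.67] [0.69 0.72 0.   0.  ] [ 0.27 -0.64 -2.36] 22.643810385074104
ext foot proj scene [[300.06 375.28]] wrist [[319.84 257.1 ]
 [320.79 352.34]]
```

View pics/w15.png

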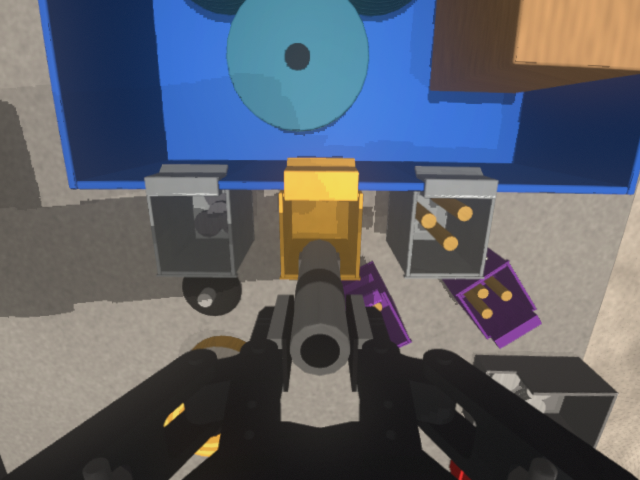

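View pics/s15.png

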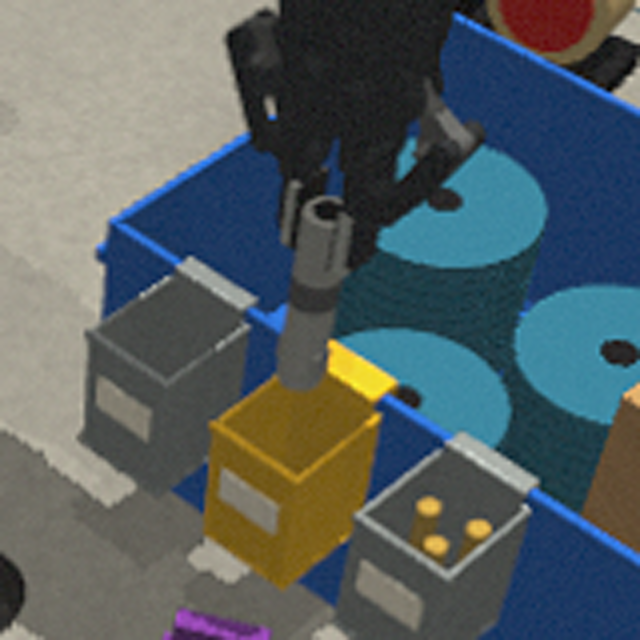

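The foot projects to the middle of the cup mouth in both views. Lowering.

Call:
drive_tool --targets '[0.001, 0.001, -0.02, 0, 0.1, 0.001, 0.001, -0.035, 0, 0.1, 0.001, 0.001, -0.05, 0, 0.1, 0.001, 0.001, -0.06, 0, 0.1, 0.001, 0.001, -0.06, 0, 0.1]'

```text
time: 18.68
position: [566.1, 145.2, 211.1]
orientation: [0.689, 0.724, -0.0, 0.001]
ft_force: [0.3, -0.0, -2.1]
opening: 22.7
```

Call:
drive_tool --targets '[0, 0, -0.012, 0, 0.1, 0, 0, -0.024, 0, 0.1, 0, 0, -0.034, 0, 0.1, 0, 0, -0.041, 0, 0.1, 0, 0, -0.041, 0, 0.1, 0, 0, -0.041, 0, 0.1]'

```text
time: 19.42
position: [566.4, 145.3, 170.4]
orientation: [0.689, 0.724, 0.0, 0.001]
ft_force: [0.5, -0.5, -2.5]
opening: 22.9
```

```bash
python3 - <<'E'
from h import *
np.set_printoptions(precision=2,suppress=True)
w=cam("wrist"); save(w,"w16.png");o=readout.get_obs();print(o["position"],o["orientation"],o["ft_force"],o["opening"])
a=cam("scene"); save(a,"s16.png",(320,60,480,220),4)
E
```

```text
[566.44 145.26 170.48] [0.69 0.72 0.   0.  ] [-0.35 -0.41 -1.82] 22.87678460469875
```

View pics/w16.png

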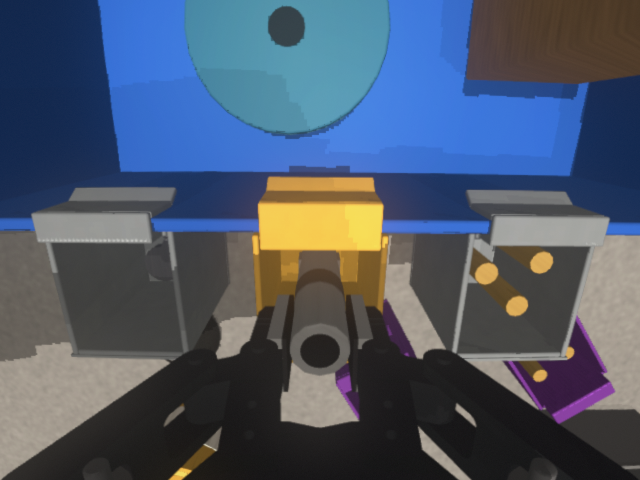

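View pics/s16.png

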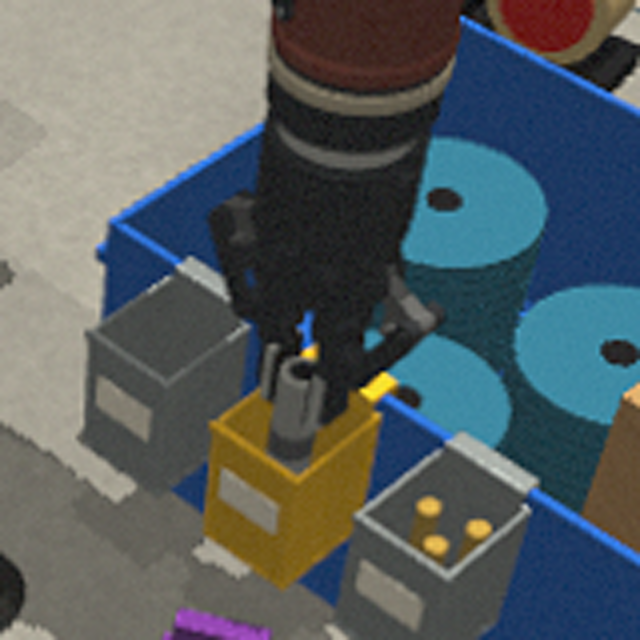

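Call:
drive_tool --targets '[0, 0, -0.003, 0, 0.1, 0, 0, -0.005, 0, 0.1, 0, 0, -0.005, 0, 0.1]'

```text
time: 19.9
position: [566.3, 145.3, 165.3]
orientation: [0.689, 0.724, 0.0, 0.001]
ft_force: [-0.7, 1.1, -1.4]
opening: 22.9
```

Call:
drive_tool --targets '[0, 0, 0, 0, 0.5, 0, 0, 0, 0, 0.5, 0, 0, 0, 0, 0.5, 0, 0, 0, 0, 0.5, 0, 0, 0, 0, 0.5]'

```text
time: 20.52
position: [566.3, 145.2, 165.3]
orientation: [0.689, 0.724, 0.0, 0.001]
ft_force: [-0.6, -0.0, -0.5]
opening: 42.6
```

Call:
drive_tool --targets '[0, 0, 0.01, 0, 0.5, 0, 0, 0.03, 0, 0.5, 0, 0, 0.06, 0, 0.5, 0, 0, 0.1, 0, 0.5, 0, -0.03, 0.12, 0, 0.5, 0, -0.08, 0.13, 0, 0.5, 0, -0.11, 0.13, 0, 0.5, 0, -0.11, 0.13, 0, 0.5]'

```text
time: 21.52
position: [566.4, 33.4, 296.2]
orientation: [0.69, 0.723, 0.0, 0.002]
ft_force: [1.2, 0.7, 0.3]
opening: 42.7
```

```bash
python3 - <<'E'
from h import *
np.set_printoptions(precision=2,suppress=True)
w=cam("wrist"); save(w,"w17.png");o=readout.get_obs();print(o["position"],o["orientation"],o["ft_force"],o["opening"])
a=cam("scene"); save(a,"s17.png",(320,60,480,220),4)
E
```

```text
[566.37  34.59 295.98] [0.69 0.72 0.   0.  ] [ 0.67  0.16 -0.98] 42.9028320261323
```

View pics/w17.png

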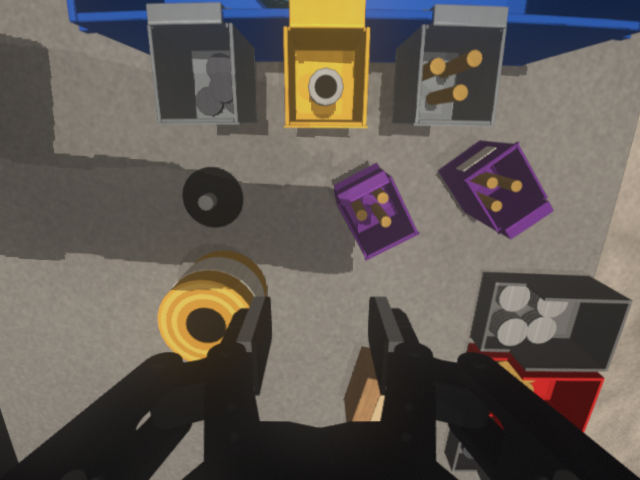

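View pics/s17.png

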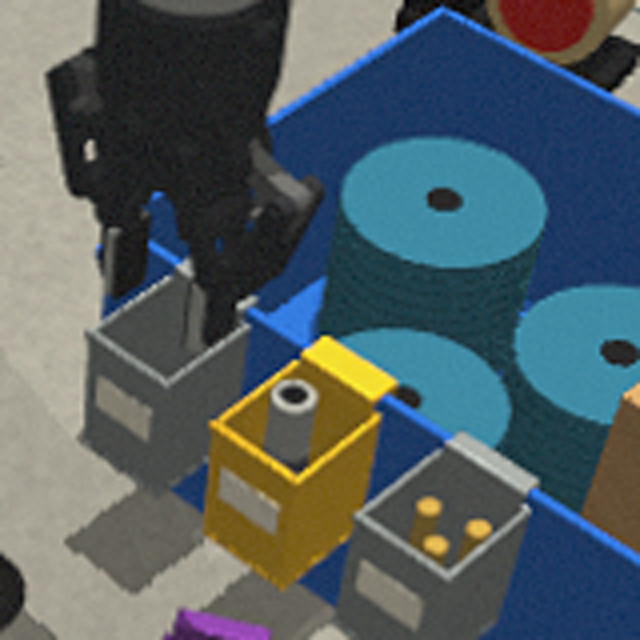

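The extension stands upright in the cup (wrist (326,87)) and the cup hangs on the rim. A rest check between two pictures, then I hand in.

Call:
drive_tool --targets '[0, 0, 0, 0, 0.5, 0, 0, 0, 0, 0.5, 0, 0, 0, 0, 0.5, 0, 0, 0, 0, 0.5]'

```text
time: 22.12
position: [566.3, 35.6, 295.7]
orientation: [0.69, 0.724, 0.0, 0.001]
ft_force: [0.4, -0.3, 0.5]
opening: 43.0
```

```bash
python3 - <<'E'
from h import *
a=cam("scene"); old=cv2.imread("pics/s17.png").astype(int)
save(a,"s18.png",(320,60,480,220),4); new=cv2.imread("pics/s18.png").astype(int)
d=abs(old-new).max(2)[320:600,190:400]; print("changed",(d>40).mean())
b0=cv2.imread("pics/scene0.png").astype(int)
for q in ["discs_mid","roll_mid","carton_mid","can_mid","pad_mid"]:
    r=models.silhouettes("scene",q); print(q,r[0]["extent"] if r else None)
P=onz(a,[(320+84/4+0,60+332/4),(320+355/4,60+518/4)],163);print(P)
print(bot.hand_in())
E
```

```text
changed 0.010697278911564625
discs_mid [114.7, 297.4, 184.6, 364.9]
roll_mid [246.4, 193.4, 296.9, 258.7]
carton_mid [258.3, 297.8, 316.1, 358.8]
can_mid [178.3, 344.0, 226.2, 400.1]
pad_mid [296.1, 198.8, 327.5, 222.8]
[[444.23325234 105.52374639 163.        ]
 [635.70189848 113.65397704 163.        ]]
the job is handed in; nothing more can be done
None
```

I hung the yellow cup by its hook on the tote rim, between the two grey cups. Then I lowered the steel extension into it, backed the arm away with the gripper clear, and handed the job in at about 22 s. `bot.hand_in()` gives no verdict, so what follows rests on my own checks.

**Cup and extension:** the last scene and wrist pictures showed the cup hanging on the rim with the extension upright inside it. Two pictures taken about 0.6 s apart were nearly identical around the cup. I fitted the cup's position after releasing it but not again once the extension was in: its middle was near (566, 143) mm.

**Everything else:** the bystanders appeared where they started in the pictures, and the grey cups' corners stayed within a few mm. The last wrist force readings were close to zero.

**Disagreements:**
- **Rim position:** the wrist camera put the rim about 3 mm farther into the tote than the two fixed cameras. I aligned the hook to the rim within a single wrist picture instead.
- **Cup yaw:** the fit after release gave a yaw of 0.085 rad, against 0.043 rad from the gripper. Both are well inside the 0.2 rad limit.
- **Extension position:** my first wrist reading was 5 mm off the fixed cameras. Comparing outlines brought them to about 1 mm.

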